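# Weigh the driver case on the hand scale

## Task

Weigh the closed tool case with the sprung hand scale: take the scale by its grip, rest its foot lightly on the lid beside the strap handle, slide it along the lid, still resting lightly (well under 10 N), until the hook is under the middle of the strap, and lift by the scale alone, slowly, until the case hangs level and still about a centimetre clear of the table (never as much as two) for a good second. Then lower it gently back to where it stood and let go of the scale, standing by itself on the lid with its hook still under the strap. Do not touch the case with the gripper, press or jerk it hard, or disturb the other things.

Things in the scene. Friction and masses are not known exactly. Their poses are not given: they have to be found in the camera images.
- case: Closed tool case, grey base and black lid, 120 (its x) x 190 (its y) mm; the flat, stiff lid sits 44 to 52 mm above its underside, by how full it is packed (not measured: feel for it). Loose, 0.3 to 0.75 kg (unknown). Origin at the centre of its underside, z up. A steel strap handle over the lid runs along y, 16 mm wide (x), 8 mm thick, 70 to 78 mm above the underside, on two posts at y = -50 and 50 mm (90 mm clear between).
- case_handle (a point): Centre of the strap handle's underside, 70 mm above the case's underside (18 to 26 mm above its lid; the foot with its lip is 13 mm high); open from both x sides; axes as the case.
- scale: Hand scale, 178 mm tall, 0.29 kg, standing upright and free on the table on its hook. Origin: underside of its foot at the stem axis while the spring is not stretched (it stays with the housing as the spring stretches); z up, x towards the hook's open side. From below: C-shaped steel hook (0 to 56 mm high), stem, aluminium housing 46 (x) x 34 (y) mm (70 to 130 mm), black rubber grip block 60 (x) x 26 (y) mm (130 to 178 mm).
- scale_grip (a point): Point to grasp, in the grip block 158 mm above scale's origin, 20 mm under the top; the block is 26 mm thick along the scale's y. Axes as the scale. The foot hangs 150 mm under the grip: pressed hard on something and dragged, it lags and turns the scale in the gripper.
- hook_seat (a point): On the hook, moves with it: centre of the upper face of its flat foot, where the load bears, 8 mm above the foot's underside. Axes as the scale. The foot reaches from x = -25 to +23 mm and y = -20 to +20 mm about this point and is 8 mm thick; an upright spine stands at x = -25 to -17 mm, a 5 mm high lip at x = +17 to +23 mm; 40 mm above the foot's upper face an arm runs back from the spine to the stem. The throat is open towards +x.
- scale_hook (a joint): How far the hook is pulled out of the housing, m: 0 against its stop, at most 0.055. Spring 150 N/m, stretched by the load; preloaded so that the hook (0.12 kg) stays at 0 in the air and starts to come out at a load of about 1.2 N on the hook. At 0 the stop is rigid to pressing from below.
- screwdriver: Bystander: screwdriver lying on the table, 190 mm long.
- mug: Bystander: white mug, 90 mm tall.
- carton: Bystander: small cardboard box, 90 x 70 x 60 mm.

How it is judged:
On the way, in this order (a step that is already met when the one before it is completed fails the run):
1. the scale's foot rests on the lid beside the strap, touching it (contact force between scale and case above 0.4 N and (x of hook_seat in the frame of case below -0.027 m or x of hook_seat in the frame of case above 0.027 m) and y of hook_seat in the frame of case between -0.04 and 0.04 m and z of hook_seat in the frame of case between 0.05 and 0.0615 m), for 0.2 s.
2. the foot, resting on the lid, is under the middle of the strap (contact force between scale and case above 0.4 N and x of hook_seat in the frame of case between -0.014 and 0.014 m and y of hook_seat in the frame of case between -0.03 and 0.03 m and z of hook_seat in the frame of case between 0.05 and 0.0615 m), for 0.2 s.
3. the case hangs from the scale with the hook under the middle of the strap, level and still, 6 to 20 mm clear of the table, for one second (x of hook_seat in the frame of case between -0.014 and 0.014 m and y of hook_seat in the frame of case between -0.03 and 0.03 m and z of hook_seat in the frame of case between 0.05 and 0.076 m and height (world z) of case between 0.006 and 0.02 m and angle between case's own z axis and vertical below 0.06 rad and linear speed of case below 0.03 m/s and contact force between scale and case above 1 N), for 1 s.
At the end, for the whole second after the job is handed in: The case stands flat and at rest on the table within 40 mm of where it began; the scale, released, stands upright and at rest on the case lid, spring not stretched, with its hook's foot under the middle of the strap (within 14 mm across the strap and 30 mm along it) (x of hook_seat in the frame of case between -0.014 and 0.014 m and y of hook_seat in the frame of case between -0.03 and 0.03 m and z of hook_seat in the frame of case between 0.05 and 0.076 m and height (world z) of case below 0.003 m and angle between case's own z axis and vertical below 0.03 rad and linear speed of each of case, scale below 0.02 m/s and z of hook_seat in the frame of case below 0.0615 m and distance of case from where it was at the start of the episode below 0.04 m and angle between scale's own z axis and vertical below 0.08 rad and value of joint scale_hook below 0.004 m); the robot touches nothing.
It fails at once if the case is raised more than 22 mm off the table (height (world z) of case above 0.022 m).
It fails at once if the scale pushes or pulls on the case with more than 14 N (contact force between scale and case above 14 N).
It fails at once if the case is pressed on or dropped: over 50 N on it in all (contact force between case and anything else above 50 N).
It fails at once if the gripper or arm touches the case (contact force between any of the fingers, the arm and case above 1 N).
It fails at once if a bystander is moved more than 30 mm (distance of any of screwdriver, mug, carton from where it was at the start of the episode above 0.03 m).
It also fails if it takes over 69 s, if anything falls off the work surface, if the arm or the gripper's body presses on something with over 40 N, if the wrist force passes 120 N, or if a joint passes its speed limit or range.

## Robot

A 6-joint arm with a two-finger parallel gripper is mounted at the origin on the work surface. World frame = base frame: x ahead of the robot, y to its left, z up, the work surface at z = 0. Lengths are in m, angles in rad, forces in N, time in s.
With the tool pointing down it reaches from about 0.425 to 0.95 m from the base axis. Payload 3.5 kg.
Tool frame: the origin (TCP) lies at the very end of the fingers, on their centre line; the grasp point (between the pads) lies 19 mm behind it (tcp_to_grasp is the z of the grasp point in the tool frame, in m); z points along the fingers, y is the direction in which the jaws open and shut (so a half turn about z gives the same grasp; the last joint's range is limited). The gripper opens to 85 mm and grips with 20 to 120 N. Pads are 22 mm wide; open, the fingers measure 114 mm over their backs; the gripper's body (76 mm by 85 mm) begins 54 mm behind the grasp point. The pads swing forward as they close: fully open they stand 13 mm farther back than shut.
Start: joints at [1.087, 0.286, 1.577, -0, 1.279, -0.15], TCP at [0.221, 0.638, 0.231] pointing down, gripper open.
Joint ranges: [-2.77, 2.77], [-0.9, 2.22], [0.21, 2.48], [-1.53, 4.67], [0.24, 2.81], [-2.84, 2.84]. Speed limits (rad/s): [2.79, 2.79, 3.14, 3.14, 3.14, 3.14].

## Interface

Orientations are given as a unit quaternion [w, x, y, z].
In Python, from workcell import * gives the robot as it stands.
- The arm moves only by the shell command python3 -m creep 'ROWS' [FORCE]. ROWS is JSON, a list of rows, each a list of 3 entries, a list of its own where there are three numbers: the shift along the tool's x, y, z normalised to -1 to 1, where 1 is 0.03 m, then the turn, a rotation vector about the tool's x, y, z normalised to -1 to 1, where 1 is 4 degrees, then the closure, from -1 (fully open) to 1 (shut), so that 0 is half open. A call has 1 to 20 rows; each row shifts and turns the commanded pose from where the row before left it, along the tool's axes as they then stand; what a row does not reach is not made up. A row lasts 1/8 s, in which the tool goes at most 62.5 mm and 10.7 degrees, less where a joint would pass 70% of its speed; a pose out of reach is approached as far as the arm can. A call with a number of a shift or a turn outside -1 to 1 is refused whole. A call with a gripper value outside its range is refused whole. The fingers move at their own pace and stop on an object; FORCE is the grip in N (left out, the last holds). Time passes only in rows, so rows that do not move let the fingers close. It gives the time, the measured TCP pose, the force and the opening at its end, in the units of the state.
- read_state(): the state, without advancing time (a new reading comes with each control period).
- capture(name): name is "scene" or "side" or "wrist"; returns a dict with "pixels" (420x560x3 uint8, blue, green, red), "range_z" (420x560 float32, m along the optical axis (not along the pixel's ray), 0 where there is no reading), "vertical_fov" (degrees; the focal length in pixels is half the picture's height over the tangent of half this angle, whatever the lens; pixels are square), "cx", "cy" (the principal point, pixels), "R" (3x3) and "t" (3): a world point X has camera coordinates R X + t. Camera axes: x right, y down, z forward; pixel columns grow to the right and rows downward; lengths in m; the calibration is good to about 2 mm. A picture is of the moment at which its call begins.
- hand_in(): hands the job in, once; it reports no verdict.
The state is a dict: "time_s": time; "qpos": joint angles; "joint_vel": joint speeds; "tau": joint torques, N m; "position": TCP position; "tcp_rot": TCP orientation; "contact_force": force on the tool from outside, world axes, zero at the start; "moment": the same for the moment, N m; "gripper_width": opening from 0.0 (shut) to 1.0 (fully open).
Only numpy, scipy, OpenCV 4.12 (cv2) and the standard library are available. Lean on these libraries where they do the work, as an engineer would, in place of code of your own. Each camera call takes 0.05 s, during which the arm holds its last target.

## Working session

There is one attempt and no reset: what is moved stays moved. The work goes in short steps, Python scripts to look and compute and a shell command to move; the robot and the scene stay as the last step left them, time stands still between calls to the robot, and variables do not carry over. Pictures are saved under pics/ and viewed, and the job is handed in when it is done.

```bash
mkdir -p pics; ls; cat > h.py <<'E'
from workcell import *
import numpy as np, cv2
def cap(n,f=None):
    c=capture(n)
    if f: cv2.imwrite('pics/'+f,c['pixels'])
    return c
def pts(c):
    h,w=c['range_z'].shape
    f=h/2/np.tan(np.radians(c['vertical_fov'])/2)
    v,u=np.mgrid[0:h,0:w]; z=c['range_z']
    P=np.stack([(u-c['cx'])/f*z,(v-c['cy'])/f*z,z],-1)
    return (P-np.array(c['t']))@np.array(c['R'])
E
python3 - <<'E'
from h import *
for n in ('scene','side','wrist'):
    c=cap(n,n+'0.png'); print(n,c['vertical_fov'],c['cx'],c['cy'],(-np.array(c['R']).T@c['t']).round(3),np.array(c['R']).round(2).tolist())
s=read_state()
for k in s: print(k,np.round(s[k],4))
E
```

```text
pics
scene 45.58369132634649 275.9599300930701 203.6656120211127 [ 1.181 -0.326  0.857] [[0.49, 0.87, 0.01], [0.68, -0.37, -0.63], [-0.55, 0.31, -0.78]]
side 46.606107178172145 276.9052287726502 207.15849734903415 [ 0.303 -0.697  0.829] [[0.9, -0.44, 0.0], [-0.29, -0.6, -0.75], [0.33, 0.67, -0.67]]
wrist 61.66237494096694 283.4689203222533 214.09891906679468 [0.145 0.664 0.373] [[0.33, 0.94, -0.0], [0.9, -0.31, 0.31], [0.3, -0.11, -0.95]]
time_s 0.15
qpos [ 1.087   0.287   1.5779 -0.      1.2786 -0.15  ]
joint_vel [-0.0017 -0.0005 -0.0038  0.      0.0003  0.0004]
tau [ 8.00000e-04 -4.06600e+01 -2.93142e+01 -2.00000e-04  3.90000e-03
  0.00000e+00]
position [0.2209 0.6373 0.2302]
tcp_rot [-3.000e-04  1.661e-01  9.861e-01 -9.000e-04]
contact_force [-0.3012 -0.8272  0.1682]
moment [-0.0275 -0.044  -0.0015]
gripper_width 1.0015
```

View pics/scene0.png

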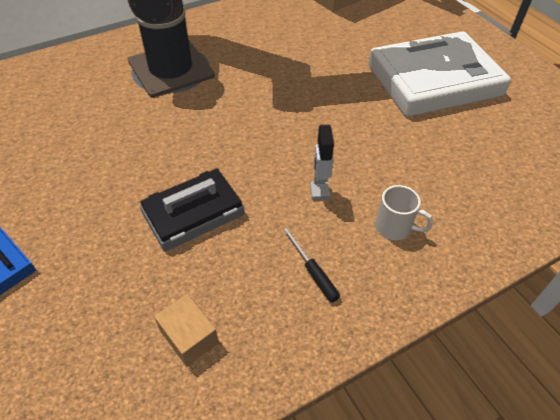

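View pics/side0.png

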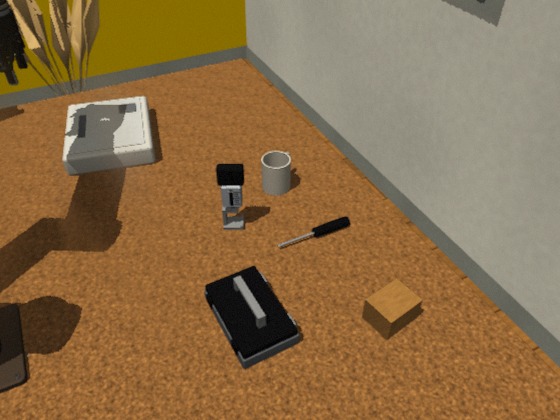

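View pics/wrist0.png

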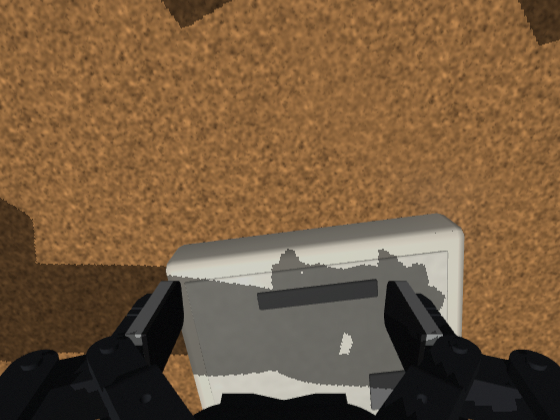

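The scene view shows the case at about (193,208), the scale at (322,165), the mug at (398,212), the screwdriver at (310,265) and the carton at (187,328). In the side view the case is at (250,313) and the scale at (231,195), with its foot at (233,222).

```bash
cat > m.py <<'E'
from h import *
out={}
A={'scene':dict(case=(135,165,250,250),scale=(305,120,340,205),mug=(372,180,436,245),sd=(280,225,345,305),carton=(150,292,222,365)),
   'side':dict(case=(195,260,305,370),scale=(210,155,250,235),mug=(255,145,297,200),sd=(272,210,356,252),carton=(358,275,428,340))}
for n in A:
    c=capture(n); P=pts(c); 
    for k,(u0,v0,u1,v1) in A[n].items():
        q=P[v0:v1,u0:u1].reshape(-1,3); r=c['range_z'][v0:v1,u0:u1].ravel(); q=q[r>0]
        bands={'case':[(.06,.085),(.03,.058)],'scale':[(.172,.186),(.13,.17),(.072,.128),(.012,.06),(.004,.012)],'mug':[(.02,.1)],'sd':[(.006,.05)],'carton':[(.02,.07)]}[k]
        for a,b in bands:
            m=q[(q[:,2]>a)&(q[:,2]<b)]
            if len(m)<8: continue
            (cx,cy),(w,h),ang=cv2.minAreaRect((m[:,:2]*1000).astype(np.float32))
            print(n,k,(a,b),len(m),'c',round(cx),round(cy),'wh',round(w),round(h),'ang',round(ang,1),'z med/max',np.median(m[:,2]).round(4),m[:,2].max().round(4))
E
python3 m.py
```

```text
scene case (0.06, 0.085) 498 c 513 -153 wh 21 111 ang 3.1 z med/max 0.0784 0.0833
scene case (0.03, 0.058) 3825 c 513 -154 wh 131 189 ang 2.8 z med/max 0.0477 0.0572
scene scale (0.172, 0.186) 290 c 591 121 wh 26 65 ang 62.9 z med/max 0.1783 0.1823
scene scale (0.13, 0.17) 234 c 595 110 wh 57 32 ang 10.9 z med/max 0.1506 0.1699
scene scale (0.072, 0.128) 345 c 595 109 wh 53 32 ang 18.0 z med/max 0.1023 0.1278
scene scale (0.012, 0.06) 129 c 591 122 wh 38 51 ang 61.7 z med/max 0.0164 0.0596
scene scale (0.004, 0.012) 308 c 508 181 wh 82 279 ang 56.3 z med/max 0.0085 0.012
scene mug (0.02, 0.1) 1843 c 760 207 wh 103 78 ang 4.5 z med/max 0.0623 0.0944
scene sd (0.006, 0.05) 742 c 746 -3 wh 100 177 ang 65.9 z med/max 0.023 0.0297
scene carton (0.02, 0.07) 2453 c 770 -271 wh 91 71 ang 10.5 z med/max 0.0603 0.0653
side case (0.06, 0.085) 504 c 512 -150 wh 18 113 ang 2.5 z med/max 0.0773 0.0812
side case (0.03, 0.058) 4558 c 513 -151 wh 128 188 ang 2.5 z med/max 0.0465 0.0579
side scale (0.172, 0.186) 217 c 589 122 wh 28 58 ang 65.8 z med/max 0.1769 0.1801
side scale (0.13, 0.17) 375 c 589 114 wh 24 62 ang 79.8 z med/max 0.151 0.17
side scale (0.072, 0.128) 389 c 588 121 wh 35 47 ang 65.4 z med/max 0.1016 0.1279
side scale (0.012, 0.06) 178 c 588 123 wh 39 47 ang 66.6 z med/max 0.0507 0.0593
side scale (0.004, 0.012) 206 c 645 244 wh 311 71 ang 69.6 z med/max 0.0079 0.0116
side mug (0.02, 0.1) 1024 c 749 216 wh 97 75 ang 65.2 z med/max 0.0647 0.0935
side sd (0.006, 0.05) 482 c 744 -2 wh 25 189 ang 90.0 z med/max 0.0195 0.0282
side carton (0.02, 0.07) 1967 c 768 -269 wh 93 71 ang 10.6 z med/max 0.0591 0.0643
```

```bash
python3 -m creep '[[[0,0,0],[0,0,0.8],-1],[[0,0,0],[0,0,0.8],-1],[[-0.5,-0.25,0],[0,0,0],-1],[[-0.9,-0.5,0],[0,0,0],-1],[[-0.9,-0.5,0],[0,0,0],-1],[[-0.9,-0.5,0],[0,0,0],-1],[[-0.9,-0.5,0],[0,0,0],-1],[[-0.9,-0.5,0],[0,0,0],-1],[[-0.9,-0.5,0],[0,0,0],-1],[[-0.9,-0.5,0],[0,0,0],-1],[[-0.9,-0.5,0],[0,0,0],-1],[[-0.9,-0.5,0],[0,0,0],-1],[[-0.9,-0.5,0],[0,0,0],-1],[[-0.9,-0.5,0],[0,0,0],-1],[[-0.9,-0.5,0],[0,0,0],-1],[[-0.5,-0.3,0],[0,0,0],-1],[[0,0,0],[0,0,0],-1],[[0,0,0],[0,0,0],-1]]'
cat > s.py <<'E'
from h import *
from scipy.spatial.transform import Rotation as R
s=read_state(); q=s['tcp_rot']; M=R.from_quat([q[1],q[2],q[3],q[0]]).as_matrix()
print('t',s['time_s'],'pos',np.round(s['position'],4),'yawx',np.degrees(np.arctan2(M[1,0],M[0,0])).round(2),'zax',M[:,2].round(4),'F',np.round(s['contact_force'],2),'M',np.round(s['moment'],2),'w',round(s['gripper_width'],3))
E
python3 s.py; python3 -c "
from h import *
cap('wrist','w1.png')"
```

```text
time_s: 2.5
position: [0.4555, 0.3082, 0.2313]
tcp_rot: [-0.0, 0.221, 0.975, 0.0]
contact_force: [-0.3, 0.9, -0.9]
gripper_width: 0.999
t 2.5 pos [0.4555 0.3082 0.2313] yawx 154.5 zax [-4.e-04  3.e-04 -1.e+00] F [-0.27  0.9  -0.93] M [-0.    0.03  0.06] w 0.999
```

```bash
python3 -m creep '[[[-0.5,-0.3,0],[0,0,0],-1],[[-0.9,-0.5,0],[0,0,0],-1],[[-0.9,-0.5,0],[0,0,0],-1],[[-0.9,-0.5,0],[0,0,0],-1],[[-0.9,-0.5,0],[0,0,0],-1],[[-0.9,-0.5,0],[0,0,0],-1],[[-0.9,-0.5,0],[0,0,0],-1],[[-0.8,-0.4,0],[0,0,0],-1],[[0,0,0],[0,0,0],-1],[[0,0,0],[0,0,0],-1]]'
python3 s.py; python3 -c "
from h import *
c=cap('wrist','w2.png'); c2=cap('side','s2.png')
cv2.imwrite('pics/s2z.png',cv2.resize(c2['pixels'][140:250,180:300],None,fx=5,fy=5))"
```

```text
time_s: 3.8
position: [0.5892, 0.1214, 0.2311]
tcp_rot: [-0.0, 0.221, 0.975, 0.0]
contact_force: [-0.0, -0.5, 0.1]
gripper_width: 1.0
t 3.8 pos [0.5892 0.1214 0.2311] yawx 154.49 zax [-7.e-04  4.e-04 -1.e+00] F [-0.03 -0.54  0.07] M [-0.06  0.01 -0.03] w 1.0
```

View pics/w2.png

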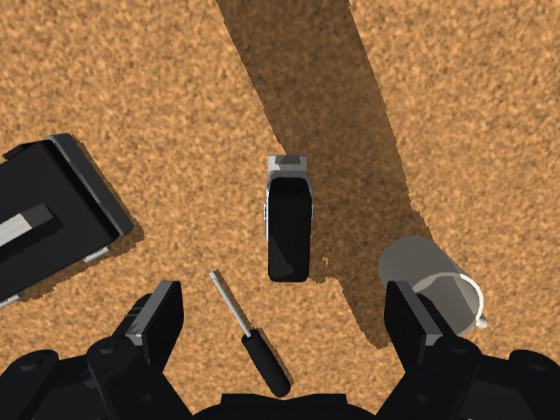

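View pics/s2z.png

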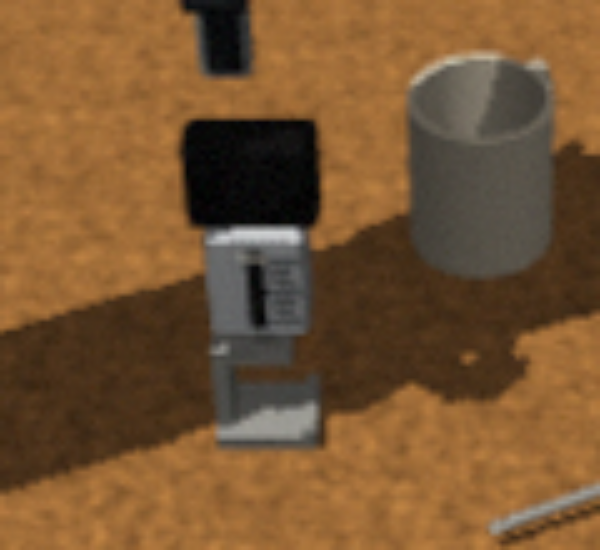

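The side zoom shows the spine on the left and the throat open to the right, so the scale's x points along about -25°. In the wrist view the grip's top is at about (289,230), upright between the fingers. I'll refine the pose from the wrist depth.

```bash
python3 - <<'E'
from h import *
c=capture('wrist');P=pts(c);q=P[150:300,250:330].reshape(-1,3)
for a,b in ((.172,.186),):
    m=q[(q[:,2]>a)&(q[:,2]<b)]; print(len(m),cv2.minAreaRect((m[:,:2]*1000).astype(np.float32)),np.median(m[:,2]))
q=P[100:310,0:140].reshape(-1,3)
for a,b in ((.065,.085),(.04,.055)):
    m=q[(q[:,2]>a)&(q[:,2]<b)]; print(len(m),cv2.minAreaRect((m[:,:2]*1000).astype(np.float32)),np.median(m[:,2]))
E
```

```text
3765 ((591.0447998046875, 124.0500717163086), (25.540843963623047, 58.77433776855469), 63.884986877441406) 0.1783596396846472
778 ((512.076416015625, -116.75247955322266), (16.014198303222656, 44.225765228271484), 2.4732534885406494) 0.07863598688357173
10536 ((512.2740478515625, -136.9901123046875), (124.48115539550781, 159.4755401611328), 2.9265530109405518) 0.04792234435976822
```

```bash
python3 -m creep '[[[0,0.05,0.4],[0,0,0],-1],[[0,0,0.7],[0,0,0],-1],[[0,0,0.7],[0,0,0],-1],[[0,0,0.7],[0,0,0],-1],[[0,0,0.5],[0,0,0],-1],[[0,0,0.07],[0,0,0],-1],[[0,0,0],[0,0,0],-0.5],[[0,0,0],[0,0,0],0],[[0,0,0],[0,0,0],0.3],[[0,0,0],[0,0,0],0.5],[[0,0,0],[0,0,0],0.7],[[0,0,0],[0,0,0],1],[[0,0,0],[0,0,0],1],[[0,0,0],[0,0,0],1]]' 80
python3 s.py; python3 -c "
from h import *
c2=cap('side','s3.png')
cv2.imwrite('pics/s3z.png',cv2.resize(c2['pixels'][100:250,160:320],None,fx=4,fy=4))"
```

```text
time_s: 5.7
position: [0.5908, 0.1228, 0.1402]
tcp_rot: [0.001, 0.221, 0.975, 0.001]
contact_force: [1.0, 3.0, 6.3]
gripper_width: 0.298
t 5.7 pos [0.5908 0.1228 0.1402] yawx 154.46 zax [ 1.9e-03  8.0e-04 -1.0e+00] F [1.03 3.   6.31] M [ 0.55 -0.14  0.03] w 0.298
```

View pics/s3z.png

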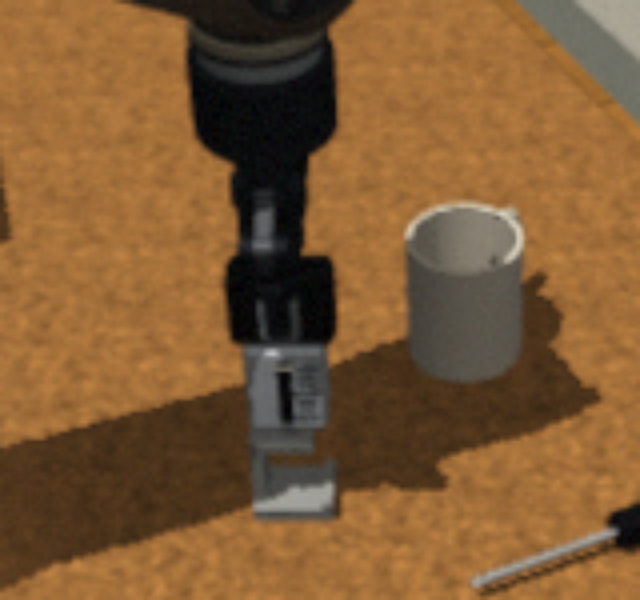

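The scale is gripped and upright: the opening is 25 mm, and the side zoom shows the foot still flat on the table. Next I lift and turn it.

```bash
python3 -m creep '[[[0,0,-0.2],[0,0,0],1],[[0,0,-0.5],[0,0,0],1],[[0,0,-0.7],[0,0,0],1],[[0,0,-0.7],[0,0,0],1],[[0,0,-0.7],[0,0,-0.4],1],[[0,0,-0.7],[0,0,-0.8],1],[[0,0,-0.3],[0,0,-0.9],1],[[0,0,0],[0,0,-0.9],1],[[0,0,0],[0,0,-0.9],1],[[0,0,0],[0,0,-0.9],1],[[0,0,0],[0,0,-0.9],1],[[0,0,0],[0,0,-0.8],1],[[0,0,0],[0,0,-0.55],1],[[0,0,0],[0,0,0],1],[[0,0,0],[0,0,0],1],[[0,0,0],[0,0,0],1]]'
python3 s.py; python3 m.py | grep -E 'case'
```

```text
time_s: 7.75
position: [0.5901, 0.1225, 0.2535]
tcp_rot: [0.0, -0.023, 1.0, -0.0]
contact_force: [-0.4, -0.4, -3.7]
gripper_width: 0.293
t 7.75 pos [0.5901 0.1225 0.2535] yawx -177.33 zax [ 1.e-04 -0.e+00 -1.e+00] F [-0.4  -0.41 -3.68] M [ 0.01 -0.   -0.02] w 0.293
scene case (0.06, 0.085) 500 c 512 -152 wh 21 112 ang 1.6 z med/max 0.0783 0.0832
scene case (0.03, 0.058) 3802 c 513 -154 wh 131 188 ang 2.3 z med/max 0.0477 0.058
side case (0.06, 0.085) 497 c 512 -150 wh 17 113 ang 2.4 z med/max 0.0774 0.0813
side case (0.03, 0.058) 4566 c 513 -152 wh 128 189 ang 2.5 z med/max 0.0465 0.058
```

```bash
python3 -m creep '[[[0.2,-0.4,0],[0,0,0],1],[[0.3,-0.7,0],[0,0,0],1],[[0.4,-0.8,0],[0,0,0],1],[[0.4,-0.8,0],[0,0,0],1],[[0.4,-0.8,0],[0,0,0],1],[[0.4,-0.8,0],[0,0,0],1],[[0.4,-0.8,0],[0,0,0],1],[[0.4,-0.8,0],[0,0,0],1],[[0.4,-0.8,0],[0,0,0],1],[[0.4,-0.8,0],[0,0,0],1],[[0.3,-0.8,0],[0,0,0],1],[[0.2,-0.5,0],[0,0,0],1],[[0,0,0],[0,0,0],1],[[0,0,0],[0,0,0],1],[[0,0,0],[0,0,0],1]]'
python3 s.py; cat > v.py <<'E'
import sys
from h import *
t=sys.argv[1]
a=cap('side')['pixels'][200:380,170:330];b=cap('scene')['pixels'][90:260,110:270]
b=cv2.copyMakeBorder(b,0,10,0,0,cv2.BORDER_CONSTANT)
cv2.imwrite('pics/%s.png'%t,cv2.resize(np.hstack([a,b]),None,fx=2.5,fy=2.5,interpolation=cv2.INTER_CUBIC))
E
python3 v.py v4
```

```text
time_s: 9.72
position: [0.4767, -0.1465, 0.2532]
tcp_rot: [0.0, -0.024, 1.0, 0.0]
contact_force: [1.0, 0.1, -2.7]
gripper_width: 0.292
t 9.725 pos [ 0.4767 -0.1465  0.2532] yawx -177.26 zax [ 1.e-04  3.e-04 -1.e+00] F [ 0.96  0.05 -2.73] M [-0.02 -0.01  0.01] w 0.292
```

View pics/v4.png

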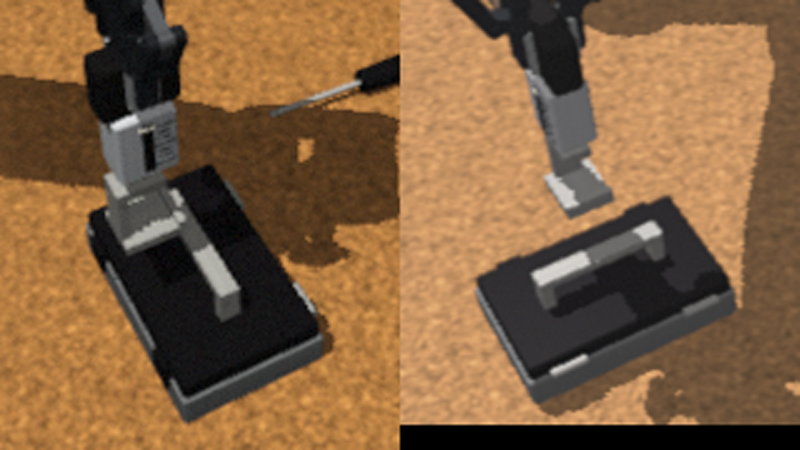

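The left (side) view shows the scale over the lid's left half with the hook open towards the strap. The right (scene) view agrees. Next I measure the foot relative to the TCP.

```bash
cat > f.py <<'E'
from h import *
s=read_state(); p=np.array(s['position'])
th=np.radians(2.7); X=np.array([np.cos(th),np.sin(th)]);Y=np.array([-X[1],X[0]])
zf=p[2]-.139  # expected foot underside
for n in ('side','scene'):
    c=capture(n);P=pts(c);q=P[c['range_z']>0]; d=q[:,:2]-p[:2]
    l=np.stack([d@X,d@Y,q[:,2]-zf],1)
    k=(abs(l[:,0])<.045)&(abs(l[:,1])<.035); l=l[k]
    for a,b in ((-.01,.02),(.005,.0115),(.075,.12),(.133,.17)):
        m=l[(l[:,2]>a)&(l[:,2]<b)]*1000
        if len(m)>9: print(n,a,b,len(m),'min',np.percentile(m,2,axis=0).round(1),'max',np.percentile(m,98,axis=0).round(1),'medz',np.median(m[:,2]).round(1))
E
python3 f.py; for i in 1 2 3; do python3 s.py; python3 -c "
from h import *
capture('side')"; done
```

```text
side -0.01 0.02 484 min [-26.2 -19.1  -0.6] max [20.9 19.5 16.2] medz 6.6
side 0.005 0.0115 329 min [-26.  -18.9   5.1] max [19.7 20.3 10.8] medz 6.7
side 0.075 0.12 532 min [-24.2 -17.7  75.8] max [ 19.3  11.  118.9] medz 97.8
side 0.133 0.17 471 min [-31.  -26.1 134.5] max [ 26.2   5.7 169. ] medz 152.1
scene -0.01 0.02 424 min [-22.8 -21.3   0.3] max [23.4 18.  16.8] medz 8.2
scene 0.005 0.0115 300 min [-23.6 -21.3   5.1] max [22.9 18.  11.3] medz 8.0
scene 0.075 0.12 409 min [-16.9 -19.7  76.1] max [ 24.2  12.9 119.5] medz 98.4
scene 0.133 0.17 404 min [ -1.6 -28.3 135.4] max [ 31.   21.9 168.9] medz 155.4
t 9.925 pos [ 0.4767 -0.1467  0.2532] yawx -177.27 zax [-1.e-04  1.e-04 -1.e+00] F [ 0.42  0.03 -2.67] M [-0.02  0.03  0.01] w 0.296
t 9.975 pos [ 0.4767 -0.1467  0.2532] yawx -177.28 zax [-1.e-04  1.e-04 -1.e+00] F [ 0.07 -0.45 -2.22] M [-0.04 -0.01  0.03] w 0.296
t 10.025 pos [ 0.4767 -0.1468  0.2532] yawx -177.29 zax [-0.  0. -1.] F [ 0.33  0.67 -2.51] M [-0.02 -0.02 -0.05] w 0.294
```

```bash
python3 -m creep '[[[0,-0.1,0.2],[0,0,0],1],[[0,-0.1,0.5],[0,0,0],1],[[0,0,0.5],[0,0,0],1],[[0,0,0.4],[0,0,0],1],[[0,0,0.2],[0,0,0],1],[[0,0,0],[0,0,0],1],[[0,0,0],[0,0,0],1]]'; python3 s.py; python3 f.py; python3 v.py v5;python3 s.py
```

```text
time_s: 10.95
position: [0.4772, -0.1533, 0.1999]
tcp_rot: [0.001, -0.023, 1.0, -0.0]
contact_force: [-0.4, 0.6, -2.6]
gripper_width: 0.291
t 10.95 pos [ 0.4772 -0.1533  0.1999] yawx -177.32 zax [ 1.1e-03 -6.0e-04 -1.0e+00] F [-0.35  0.6  -2.62] M [-0.01 -0.04  0.  ] w 0.291
side -0.01 0.02 693 min [-25.7 -31.6  -0.2] max [42.5 24.3 18.7] medz 8.4
side 0.005 0.0115 312 min [-25.4 -19.6   5.1] max [27.1 18.1 11.3] medz 7.0
side 0.075 0.12 470 min [-24.2 -17.5  76.6] max [ 19.4  10.2 119.2] medz 98.3
side 0.133 0.17 388 min [-31.  -25.9 134.5] max [ 24.1   6.8 168.3] medz 151.6
scene -0.01 0.02 583 min [-21.5 -31.9   0.5] max [43.8 32.8 19.5] medz 12.1
scene 0.005 0.0115 255 min [-23.2 -21.9   5.5] max [42.3 17.9 11.1] medz 8.2
scene 0.075 0.12 353 min [-15.2 -19.7  76.8] max [ 24.2  13.5 119. ] medz 97.9
scene 0.133 0.17 363 min [ -1.5 -28.2 134.9] max [ 31.1  22.9 169.5] medz 155.3
t 11.15 pos [ 0.4771 -0.1533  0.1998] yawx -177.32 zax [ 9.e-04 -5.e-04 -1.e+00] F [-0.56 -0.28 -2.59] M [-0.   -0.05  0.02] w 0.294
```

View pics/v5.png

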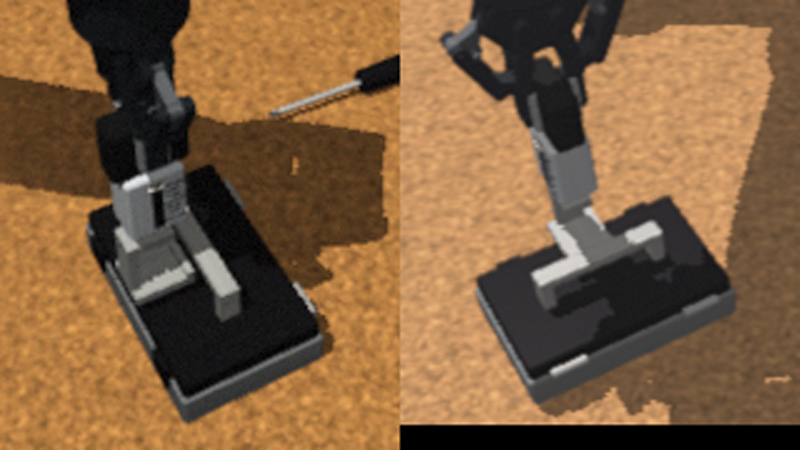

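The foot hovers beside the strap: in the side panel it is at (160,270) with the strap at (215,260), and the gap is open. Now I feel for the lid.

```bash
python3 -m creep '[[[0,0,0.1],[0,0,0],1],[[0,0,0.07],[0,0,0],1],[[0,0,0.03],[0,0,0],1],[[0,0,0.03],[0,0,0],1],[[0,0,0],[0,0,0],1]]'; python3 s.py;  python3 -m creep '[[[0,0,0.03],[0,0,0],1],[[0,0,0.02],[0,0,0],1],[[0,0,0],[0,0,0],1]]'; python3 s.py
```

```text
time_s: 11.78
position: [0.4768, -0.1531, 0.1922]
tcp_rot: [-0.0, -0.023, 1.0, 0.0]
contact_force: [-0.4, 0.4, -3.1]
gripper_width: 0.297
t 11.775 pos [ 0.4768 -0.1531  0.1922] yawx -177.33 zax [-1.e-04  1.e-04 -1.e+00] F [-0.44  0.37 -3.09] M [ 0.04 -0.02 -0.03] w 0.297
time_s: 12.15
position: [0.4768, -0.1531, 0.1908]
tcp_rot: [-0.0, -0.023, 1.0, 0.0]
contact_force: [0.4, 0.7, -3.3]
gripper_width: 0.296
t 12.15 pos [ 0.4768 -0.1531  0.1908] yawx -177.33 zax [-1.e-04  1.e-04 -1.e+00] F [ 0.4   0.68 -3.34] M [-0.01  0.02  0.01] w 0.296
```

```bash
python3 -m creep '[[[0,0,0.03],[0,0,0],1],[[0,0,0],[0,0,0],1]]'; python3 s.py;  python3 -m creep '[[[0,0,0.03],[0,0,0],1],[[0,0,0],[0,0,0],1]]'; python3 s.py
```

```text
time_s: 12.4
position: [0.4767, -0.1531, 0.1898]
tcp_rot: [-0.0, -0.023, 1.0, 0.0]
contact_force: [-0.3, -0.7, -2.7]
gripper_width: 0.296
t 12.4 pos [ 0.4767 -0.1531  0.1898] yawx -177.33 zax [-2.e-04  1.e-04 -1.e+00] F [-0.27 -0.73 -2.67] M [ 0.01 -0.04 -0.02] w 0.296
time_s: 12.65
position: [0.4768, -0.1531, 0.1889]
tcp_rot: [-0.0, -0.023, 1.0, 0.0]
contact_force: [-0.2, 0.4, -3.6]
gripper_width: 0.297
t 12.65 pos [ 0.4768 -0.1531  0.1889] yawx -177.33 zax [-2.e-04  1.e-04 -1.e+00] F [-0.23  0.37 -3.6 ] M [-0.01 -0.02  0.02] w 0.297
```

```bash
python3 -m creep '[[[0,0,0.02],[0,0,0],1],[[0,0,0],[0,0,0],1]]'|sed -n '2p;4p';  python3 -m creep '[[[0,0,0.02],[0,0,0],1],[[0,0,0],[0,0,0],1]]'|sed -n '2p;4p';python3 -m creep '[[[0,0,0.02],[0,0,0],1],[[0,0,0],[0,0,0],1]]'|sed -n '2p;4p'
```

```text
position: [0.4768, -0.1531, 0.1884]
contact_force: [-0.1, -0.4, -2.4]
position: [0.4768, -0.1531, 0.1877]
contact_force: [0.7, -0.6, -2.2]
position: [0.4769, -0.1532, 0.1873]
contact_force: [0.0, -0.6, -2.9]
```

```bash
python3 -m creep '[[[0,0,0.02],[0,0,0],1],[[0,0,0],[0,0,0],1]]'|sed -n '2p;4p';  python3 -m creep '[[[0,0,0.02],[0,0,0],1],[[0,0,0],[0,0,0],1]]'|sed -n '2p;4p'
```

```text
position: [0.477, -0.1532, 0.1873]
contact_force: [-0.7, 1.3, 1.1]
position: [0.4771, -0.1532, 0.1872]
contact_force: [-1.4, 2.0, 5.7]
```

```bash
python3 f.py | grep -- '-0.01'; python3 v.py v6
```

```text
side -0.01 0.02 752 min [-26.1 -33.7  -4.3] max [32.7 24.2 13.9] medz 4.1
scene -0.01 0.02 583 min [-22.2 -33.6  -2.6] max [43.9 33.4 14. ] medz 1.3
```

View pics/v6.png

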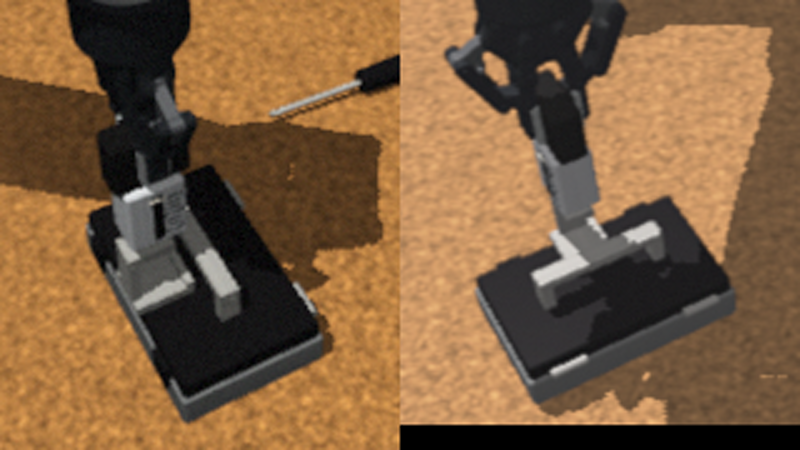

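Contact is at TCP z = 0.1873, so the lid is at about 0.047. The picture shows the foot flat on the lid beside the strap. At about 8 N it presses too hard to slide, so I ease it off.

```bash
python3 -m creep '[[[0,0,-0.015],[0,0,0],1],[[0,0,0],[0,0,0],1],[[0,0,0],[0,0,0],1]]'; python3 s.py;python3 -m creep '[[[0,0,0],[0,0,0],1],[[0,0,0],[0,0,0],1]]'|sed -n '2p;4p'
```

```text
time_s: 14.48
position: [0.4771, -0.1532, 0.1872]
tcp_rot: [0.0, -0.023, 1.0, -0.0]
contact_force: [-1.1, 1.7, 4.7]
gripper_width: 0.297
t 14.475 pos [ 0.4771 -0.1532  0.1872] yawx -177.32 zax [ 7.e-04 -3.e-04 -1.e+00] F [-1.11  1.66  4.7 ] M [0.3  0.46 0.02] w 0.297
position: [0.4771, -0.1532, 0.1871]
contact_force: [-1.2, 1.5, 5.4]
```

```bash
python3 -m creep '[[[0,0,-0.015],[0,0,0],1],[[0,0,0],[0,0,0],1],[[0,0,0],[0,0,0],1]]' |sed -n '2p;4p';python3 -m creep '[[[0,0,0],[0,0,0],1]]'|sed -n '2p;4p'
```

```text
position: [0.477, -0.1532, 0.1871]
contact_force: [-1.9, 1.8, 4.1]
position: [0.477, -0.1532, 0.1872]
contact_force: [-1.7, 1.5, 4.6]
```

```bash
python3 -m creep '[[[0,0,-0.02],[0,0,0],1],[[0,0,0],[0,0,0],1],[[0,0,0],[0,0,0],1]]' |sed -n '2p;4p';python3 -m creep '[[[0,0,-0.01],[0,0,0],1],[[0,0,0],[0,0,0],1]]'|sed -n '2p;4p'
```

```text
position: [0.4768, -0.1532, 0.1872]
contact_force: [-1.4, 1.4, 1.6]
position: [0.4768, -0.1532, 0.1873]
contact_force: [1.1, -0.5, -2.0]
```

```bash
python3 -m creep '[[[0,0,0.008],[0,0,0],1],[[0,0,0],[0,0,0],1],[[0,0,0],[0,0,0],1]]' |sed -n '2p;4p';python3 -m creep '[[[0,0,0],[0,0,0],1]]'|sed -n '2p;4p'
```

```text
position: [0.4767, -0.1531, 0.1873]
contact_force: [1.3, -0.0, -1.9]
position: [0.4766, -0.153, 0.1873]
contact_force: [0.3, -0.4, -1.4]
```

```bash
python3 -m creep '[[[-0.04,0,0.006],[0,0,0],1],[[-0.08,0,0],[0,0,0],1],[[-0.08,0,0],[0,0,0],1]]' |sed -n '2p;4p';python3 -m creep '[[[-0.08,0,0],[0,0,0],1],[[-0.08,0,0],[0,0,0],1]]'|sed -n '2p;4p'; python3 s.py
```

```text
position: [0.4827, -0.1527, 0.1873]
contact_force: [-1.1, 0.1, -0.3]
position: [0.4877, -0.1526, 0.1873]
contact_force: [-1.1, -0.5, -0.4]
t 16.975 pos [ 0.4877 -0.1526  0.1873] yawx -177.32 zax [-2.e-04  2.e-04 -1.e+00] F [-1.09 -0.45 -0.38] M [-0.01  0.37  0.02] w 0.293
```

```bash
python3 -m creep '[[[-0.08,0,0],[0,0,0],1],[[-0.08,0,0],[0,0,0],1],[[-0.08,0,0],[0,0,0],1]]'|sed -n '2p;4p'; python3 -m creep '[[[-0.08,0,0],[0,0,0],1],[[-0.08,0,0],[0,0,0],1],[[-0.08,0,0],[0,0,0],1]]'|sed -n '2p;4p'; python3 m.py | grep case; python3 v.py v7; python3 s.py
```

```text
position: [0.495, -0.1523, 0.1873]
contact_force: [-0.3, 0.2, -2.0]
position: [0.5022, -0.1519, 0.1873]
contact_force: [-0.0, 0.3, -1.2]
scene case (0.06, 0.085) 569 c 503 -152 wh 111 51 ang 86.2 z med/max 0.0781 0.0828
scene case (0.03, 0.058) 3645 c 515 -154 wh 133 189 ang 3.1 z med/max 0.0477 0.058
side case (0.06, 0.085) 352 c 499 -173 wh 44 69 ang 2.7 z med/max 0.0768 0.0849
side case (0.03, 0.058) 3927 c 513 -152 wh 129 191 ang 2.5 z med/max 0.0465 0.0579
t 17.925 pos [ 0.5022 -0.1519  0.1873] yawx -177.32 zax [ 4.e-04  0.e+00 -1.e+00] F [-0.42 -0.25 -3.34] M [ 0.   -0.06 -0.04] w 0.297
```

View pics/v7.png

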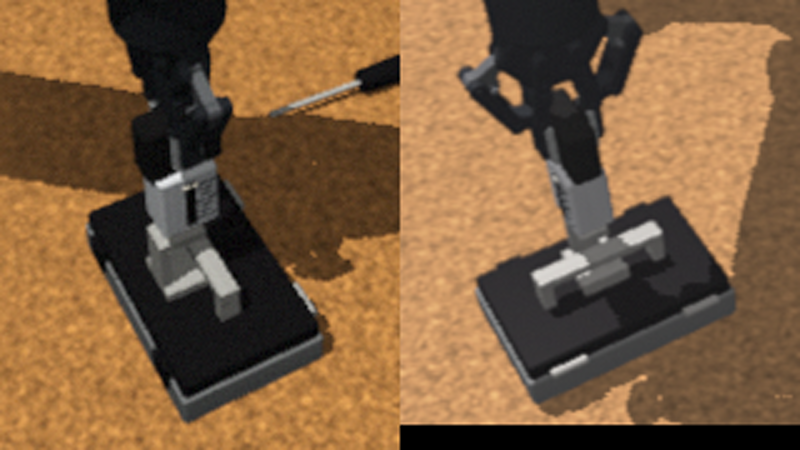

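The foot is passing under the strap (lip visible on the far side in the scene panel at (600,275)), and the case hasn't moved. Contact has faded, so I press slightly more and finish the slide.

```bash
python3 -m creep '[[[-0.08,0,0.012],[0,0,0],1],[[-0.08,0,0.003],[0,0,0],1],[[-0.08,0,0.003],[0,0,0],1]]'|sed -n '2p;4p'; python3 -m creep '[[[-0.08,0,0],[0,0,0],1],[[-0.03,0,0.003],[0,0,0],1],[[0,0,0.003],[0,0,0],1]]'|sed -n '2p;4p';python3 -m creep '[[[0,0,0.003],[0,0,0],1],[[0,0,0.003],[0,0,0],1]]'; python3 -m creep '[[[0,0,0],[0,0,0],1]]'|sed -n '2p;4p'
```

```text
position: [0.5091, -0.1517, 0.1872]
contact_force: [-1.8, -0.3, 0.9]
position: [0.5125, -0.1515, 0.1872]
contact_force: [-3.9, 0.5, 4.3]
time_s: 18.92
position: [0.5125, -0.1516, 0.1872]
tcp_rot: [-0.0, -0.023, 1.0, -0.0]
contact_force: [-4.4, 0.4, 6.1]
gripper_width: 0.295
position: [0.5125, -0.1516, 0.1872]
contact_force: [-3.7, 0.4, 5.6]
```

```bash
python3 -m creep '[[[0,0,-0.02],[0,0,0],1],[[0,0,0],[0,0,0],1],[[0,0,0],[0,0,0],1]]'|sed -n '2p;4p'; python3 m.py | grep case; python3 v.py v8; python3 f.py; python3 s.py
```

```text
position: [0.5126, -0.1516, 0.1872]
contact_force: [-3.8, 0.1, 4.4]
scene case (0.06, 0.085) 541 c 515 -153 wh 110 50 ang 76.7 z med/max 0.0779 0.0843
scene case (0.03, 0.058) 3608 c 512 -154 wh 132 188 ang 2.4 z med/max 0.0477 0.058
side case (0.06, 0.085) 380 c 509 -152 wh 48 110 ang 3.7 z med/max 0.0766 0.0847
side case (0.03, 0.058) 3919 c 513 -151 wh 128 190 ang 2.6 z med/max 0.0465 0.0579
side -0.01 0.02 938 min [-44.  -33.7  -4.2] max [43.8 32.2 13.1] medz -1.1
side 0.005 0.0115 147 min [-26.6 -18.9   5.1] max [21.  14.  11.4] medz 7.3
side 0.075 0.12 451 min [-24.6 -17.7  76.1] max [ 18.2  11.3 118.9] medz 98.1
side 0.133 0.17 366 min [-31.2 -25.7 134.9] max [ 23.2   6.7 169. ] medz 152.0
scene -0.01 0.02 771 min [-41.3 -33.9  -2.8] max [43.9 33.6 13. ] medz 0.8
scene 0.005 0.0115 163 min [ -4.9 -21.3   5.5] max [22.8 17.7 11.1] medz 8.3
scene 0.075 0.12 345 min [-17.6 -19.8  75.9] max [ 23.8  13.  118.8] medz 98.0
scene 0.133 0.17 351 min [ -0.8 -28.1 135.6] max [ 30.9  22.4 169.6] medz 155.3
t 19.725 pos [ 0.5126 -0.1516  0.1872] yawx -177.33 zax [ 2.e-04 -3.e-04 -1.e+00] F [-4.39  0.55  5.03] M [-0.04  0.83 -0.06] w 0.293
```

View pics/v8.png

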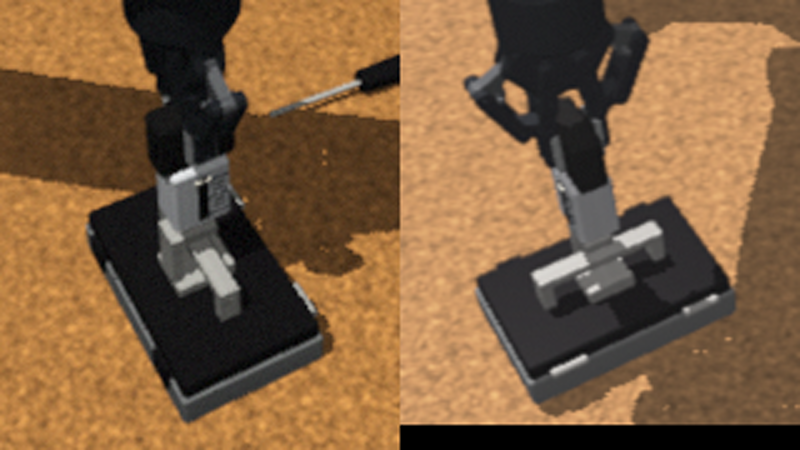

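The hook is centred under the strap (foot -26 to +23 mm about the TCP in both views) and the case has not moved. Now I lift slowly.

```bash
cat > c.py <<'E'
from h import *
o=[]
for n,(u0,v0,u1,v1) in dict(scene=(135,165,250,260),side=(195,260,305,370)).items():
    c=capture(n);q=pts(c)[v0:v1,u0:u1].reshape(-1,3);r=c['range_z'][v0:v1,u0:u1].ravel();q=q[r>0]
    d=q[:,:2]-[.513,-.152]
    k=(abs(d[:,0])>.026)&(abs(d[:,0])<.055)&(abs(d[:,1])<.085)&(q[:,2]>.036)&(q[:,2]<.075)
    m=q[k]; A=np.c_[m[:,0]-.513,m[:,1]+.152,np.ones(len(m))]
    for i in range(5):
        s=np.linalg.lstsq(A,m[:,2],rcond=None)[0]; e=abs(A@s-m[:,2])<.003 if i>1 else abs(A@s-m[:,2])<.008
        A,m=A[e],m[e]
    o.append((n,len(m),s.round(4)))
print('lid plane(tiltx,tilty,z)',o)
E
python3 c.py
python3 -m creep '[[[0,0,-0.03],[0,0,0],1],[[0,0,-0.06],[0,0,0],1],[[0,0,-0.07],[0,0,0],1],[[0,0,-0.07],[0,0,0],1],[[0,0,-0.07],[0,0,0],1],[[0,0,-0.07],[0,0,0],1],[[0,0,-0.07],[0,0,0],1],[[0,0,-0.03],[0,0,0],1],[[0,0,0],[0,0,0],1],[[0,0,0],[0,0,0],1]]'; python3 s.py; python3 c.py
```

```text
lid plane(tiltx,tilty,z) [('scene', 1334, array([ 0.0011, -0.0003,  0.048 ])), ('side', 1813, array([0.0008, 0.0002, 0.0467]))]
time_s: 21.08
position: [0.5124, -0.1514, 0.2011]
tcp_rot: [-0.0, -0.023, 1.0, 0.0]
contact_force: [0.2, -0.0, -3.5]
gripper_width: 0.292
t 21.075 pos [ 0.5124 -0.1514  0.2011] yawx -177.32 zax [-2.e-04  1.e-04 -1.e+00] F [ 0.15 -0.05 -3.46] M [-0.05  0.06 -0.05] w 0.292
lid plane(tiltx,tilty,z) [('scene', 1359, array([-0.0029,  0.0015,  0.0482])), ('side', 1805, array([0.0008, 0.0001, 0.0468]))]
```

```bash
python3 -m creep '[[[0,0,-0.04],[0,0,0],1],[[0,0,-0.05],[0,0,0],1],[[0,0,-0.05],[0,0,0],1],[[0,0,-0.05],[0,0,0],1],[[0,0,-0.05],[0,0,0],1],[[0,0,-0.05],[0,0,0],1],[[0,0,-0.05],[0,0,0],1],[[0,0,-0.04],[0,0,0],1],[[0,0,0],[0,0,0],1]]'; python3 s.py; python3 c.py;python3 s.py
```

```text
time_s: 22.3
position: [0.5124, -0.1514, 0.2126]
tcp_rot: [-0.0, -0.023, 1.0, 0.0]
contact_force: [0.5, -0.2, -4.8]
gripper_width: 0.296
t 22.3 pos [ 0.5124 -0.1514  0.2126] yawx -177.32 zax [-3.e-04  1.e-04 -1.e+00] F [ 0.53 -0.17 -4.76] M [-0.11  0.01  0.02] w 0.296
lid plane(tiltx,tilty,z) [('scene', 1343, array([-0.001 ,  0.0009,  0.0482])), ('side', 1846, array([0.0015, 0.0002, 0.0468]))]
t 22.4 pos [ 0.5124 -0.1514  0.2125] yawx -177.32 zax [-3.e-04  1.e-04 -1.e+00] F [-0.6   0.49 -5.87] M [-0.06  0.06  0.  ] w 0.295
```

```bash
python3 -m creep '[[[0,0,-0.05],[0,0,0],1],[[0,0,-0.05],[0,0,0],1],[[0,0,-0.05],[0,0,0],1],[[0,0,-0.05],[0,0,0],1],[[0,0,-0.05],[0,0,0],1],[[0,0,-0.04],[0,0,0],1],[[0,0,0],[0,0,0],1]]'; python3 c.py;python3 s.py
```

```text
time_s: 23.28
position: [0.5124, -0.1514, 0.2213]
tcp_rot: [-0.0, -0.023, 1.0, 0.0]
contact_force: [-0.0, -0.9, -6.4]
gripper_width: 0.294
lid plane(tiltx,tilty,z) [('scene', 1316, array([-0.0023,  0.0004,  0.0482])), ('side', 1887, array([0.0013, 0.0006, 0.0468]))]
t 23.375 pos [ 0.5124 -0.1514  0.2212] yawx -177.32 zax [-2.e-04  1.e-04 -1.e+00] F [ 0.95  0.19 -7.09] M [-0.03  0.07 -0.05] w 0.293
```

```bash
python3 -m creep '[[[0,0,-0.05],[0,0,0],1],[[0,0,-0.05],[0,0,0],1],[[0,0,-0.05],[0,0,0],1],[[0,0,-0.05],[0,0,0],1],[[0,0,-0.05],[0,0,0],1],[[0,0,-0.04],[0,0,0],1],[[0,0,0],[0,0,0],1]]'|sed -n '2p;4p'; python3 c.py;python3 s.py
```

```text
position: [0.5124, -0.1514, 0.23]
contact_force: [-0.7, 0.1, -9.3]
lid plane(tiltx,tilty,z) [('scene', 1327, array([-0.0027,  0.0029,  0.0484])), ('side', 1913, array([0.0007, 0.0047, 0.0471]))]
t 24.35 pos [ 0.5124 -0.1514  0.23  ] yawx -177.33 zax [-1.e-04  3.e-04 -1.e+00] F [ 0.25 -0.89 -9.03] M [-0.06 -0.   -0.02] w 0.294
```

```bash
python3 -m creep '[[[0,0,-0.03],[0,0,0],1],[[0,0,-0.03],[0,0,0],1],[[0,0,-0.03],[0,0,0],1],[[0,0,-0.03],[0,0,0],1],[[0,0,0],[0,0,0],1],[[0,0,0],[0,0,0],1]]'|sed -n '2p;4p'; python3 c.py;python3 s.py
```

```text
position: [0.5125, -0.1514, 0.2336]
contact_force: [0.1, -0.1, -8.9]
lid plane(tiltx,tilty,z) [('scene', 1331, array([-0.0041,  0.0053,  0.0496])), ('side', 1916, array([-0.0001,  0.0052,  0.0482]))]
t 25.2 pos [ 0.5124 -0.1514  0.2335] yawx -177.32 zax [-2.e-04  1.e-04 -1.e+00] F [ 0.03  0.04 -8.19] M [-0.05 -0.01  0.04] w 0.296
```

The case has just lifted 1.5 mm, tilted only 0.005 rad. I raise it another 10 mm.

```bash
python3 -m creep '[[[0,0,-0.03],[0,0,0],1],[[0,0,-0.04],[0,0,0],1],[[0,0,-0.04],[0,0,0],1],[[0,0,-0.04],[0,0,0],1],[[0,0,-0.04],[0,0,0],1],[[0,0,-0.04],[0,0,0],1],[[0,0,-0.04],[0,0,0],1],[[0,0,-0.04],[0,0,0],1],[[0,0,-0.02],[0,0,0],1],[[0,0,0],[0,0,0],1]]'|sed -n '2p;4p'; python3 c.py;python3 s.py; python3 v.py v9
```

```text
position: [0.5125, -0.1515, 0.2436]
contact_force: [-0.0, 0.4, -8.8]
lid plane(tiltx,tilty,z) [('scene', 1348, array([-0.0018,  0.0047,  0.0594])), ('side', 1942, array([-0.0002,  0.0046,  0.0579]))]
t 26.55 pos [ 0.5125 -0.1514  0.2434] yawx -177.32 zax [-2.e-04  1.e-04 -1.e+00] F [ 0.32 -0.91 -7.88] M [ 0.04 -0.01  0.02] w 0.29
```

View pics/v9.png

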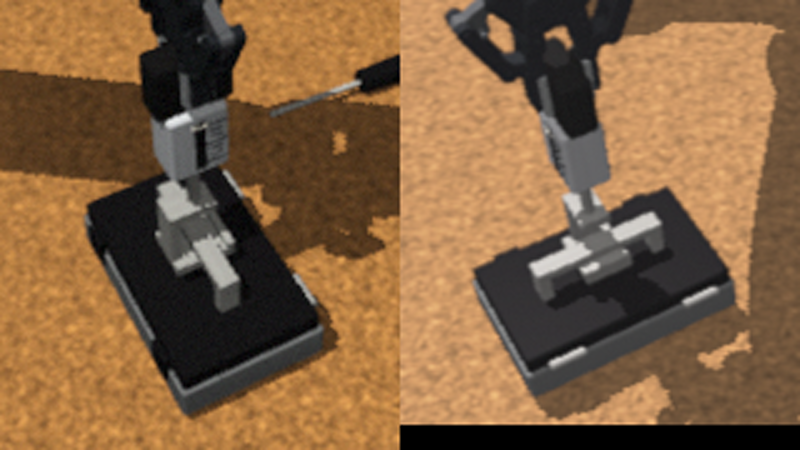

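The spring is stretched, the case hangs level about 11 mm up, and the strap sits on the foot. I hold it there.

```bash
python3 -m creep '[[[0,0,0],[0,0,0],1],[[0,0,0],[0,0,0],1],[[0,0,0],[0,0,0],1],[[0,0,0],[0,0,0],1],[[0,0,0],[0,0,0],1],[[0,0,0],[0,0,0],1],[[0,0,0],[0,0,0],1],[[0,0,0],[0,0,0],1],[[0,0,0],[0,0,0],1],[[0,0,0],[0,0,0],1],[[0,0,0],[0,0,0],1],[[0,0,0],[0,0,0],1],[[0,0,0],[0,0,0],1],[[0,0,0],[0,0,0],1]]'|sed -n '2p;4p'; python3 c.py;python3 f.py | grep 0.133;python3 s.py
```

```text
position: [0.5125, -0.1515, 0.2435]
contact_force: [-0.2, 0.1, -8.8]
lid plane(tiltx,tilty,z) [('scene', 1352, array([-0.0055,  0.0042,  0.0593])), ('side', 1942, array([-0.0004,  0.0054,  0.058 ]))]
side 0.133 0.17 446 min [-31.  -26.  134.1] max [ 24.7   6.6 169. ] medz 151.8
scene 0.133 0.17 412 min [ -1.5 -28.  134.3] max [ 31.   22.4 169.5] medz 155.0
t 28.6 pos [ 0.5125 -0.1515  0.2435] yawx -177.33 zax [-0.  0. -1.] F [-0.5   0.33 -8.36] M [ 0.07 -0.05  0.06] w 0.298
```

```bash
python3 -m creep '[[[0,0,0.03],[0,0,0],1],[[0,0,0.04],[0,0,0],1],[[0,0,0.04],[0,0,0],1],[[0,0,0.04],[0,0,0],1],[[0,0,0.04],[0,0,0],1],[[0,0,0.04],[0,0,0],1],[[0,0,0.04],[0,0,0],1],[[0,0,0.03],[0,0,0],1],[[0,0,0.03],[0,0,0],1],[[0,0,0.03],[0,0,0],1],[[0,0,0.03],[0,0,0],1],[[0,0,0.03],[0,0,0],1],[[0,0,0.03],[0,0,0],1],[[0,0,0.05],[0,0,0],1],[[0,0,0.05],[0,0,0],1],[[0,0,0.05],[0,0,0],1]]'|sed -n '2p;4p'; python3 c.py
python3 -m creep '[[[0,0,0.07],[0,0,0],1],[[0,0,0.07],[0,0,0],1],[[0,0,0.07],[0,0,0],1],[[0,0,0.07],[0,0,0],1],[[0,0,0.07],[0,0,0],1],[[0,0,0.07],[0,0,0],1],[[0,0,0.07],[0,0,0],1],[[0,0,0.07],[0,0,0],1],[[0,0,0.07],[0,0,0],1],[[0,0,0],[0,0,0],1]]'|sed -n '2p;4p';python3 s.py; python3 c.py
```

```text
position: [0.5125, -0.1514, 0.2255]
contact_force: [-1.7, 2.0, -7.5]
lid plane(tiltx,tilty,z) [('scene', 1341, array([-0.002 ,  0.0029,  0.0483])), ('side', 1892, array([0.0021, 0.0014, 0.0469]))]
position: [0.5126, -0.1516, 0.2066]
contact_force: [0.9, 0.6, -5.6]
t 31.95 pos [ 0.5126 -0.1516  0.2066] yawx -177.33 zax [ 4.e-04 -3.e-04 -1.e+00] F [ 0.93  0.55 -5.59] M [ 0.29 -0.07  0.02] w 0.291
lid plane(tiltx,tilty,z) [('scene', 1374, array([-0.0025, -0.0008,  0.0481])), ('side', 1833, array([ 0.0013, -0.0004,  0.0467]))]
```

```bash
python3 -m creep '[[[0,0,0.05],[0,0,0],1],[[0,0,0.07],[0,0,0],1],[[0,0,0.07],[0,0,0],1],[[0,0,0.07],[0,0,0],1],[[0,0,0.07],[0,0,0],1],[[0,0,0.07],[0,0,0],1],[[0,0,0.05],[0,0,0],1],[[0,0,0.04],[0,0,0],1],[[0,0,0.03],[0,0,0],1],[[0,0,0],[0,0,0],1],[[0,0,0],[0,0,0],1]]'|sed -n '2p;4p';python3 s.py
```

```text
position: [0.5125, -0.1515, 0.1911]
contact_force: [-0.7, -0.3, -3.6]
t 33.425 pos [ 0.5125 -0.1515  0.1911] yawx -177.32 zax [ 1.e-04 -1.e-04 -1.e+00] F [-0.65 -0.29 -3.56] M [ 0.   -0.   -0.02] w 0.294
```

```bash
python3 -m creep '[[[0,0,0.05],[0,0,0],1],[[0,0,0.04],[0,0,0],1],[[0,0,0.01],[0,0,0],1],[[0,0,0],[0,0,0],1]]'|sed -n '2p;4p'; python3 -m creep '[[[0,0,0.015],[0,0,0],1],[[0,0,0],[0,0,0],1]]'|sed -n '2p;4p';python3 -m creep '[[[0,0,0.015],[0,0,0],1],[[0,0,0],[0,0,0],1]]'|sed -n '2p;4p'
```

```text
position: [0.5125, -0.1515, 0.1879]
contact_force: [-0.2, -0.3, -1.7]
position: [0.5125, -0.1515, 0.1876]
contact_force: [-0.0, -0.2, -3.6]
position: [0.5126, -0.1515, 0.1873]
contact_force: [0.2, -0.1, -2.3]
```

```bash
python3 -m creep '[[[0,0,0.015],[0,0,0],1],[[0,0,0],[0,0,0],1]]'|sed -n '2p;4p';  python3 -m creep '[[[0,0,0],[0,0,0],1],[[0,0,0],[0,0,0],1]]'|sed -n '2p;4p'
```

```text
position: [0.5127, -0.1515, 0.1872]
contact_force: [-1.0, 0.9, 0.8]
position: [0.5127, -0.1515, 0.1872]
contact_force: [-1.1, 0.4, 1.9]
```

```bash
python3 -m creep '[[[0,0,0],[0,0,0],0.42],[[0,0,0],[0,0,0],0.38],[[0,0,0],[0,0,0],0.34],[[0,0,0],[0,0,0],0.3],[[0,0,0],[0,0,0],0.2],[[0,0,0],[0,0,0],0],[[0,0,0],[0,0,0],-0.3],[[0,0,0],[0,0,0],-0.6],[[0,0,0],[0,0,0],-1],[[0,0,0],[0,0,0],-1],[[0,0,0],[0,0,0],-1]]' 20; python3 c.py; python3 v.py v10
```

```text
time_s: 36.3
position: [0.5125, -0.1515, 0.1867]
tcp_rot: [0.0, -0.023, 1.0, -0.0]
contact_force: [-0.2, -0.7, -0.4]
gripper_width: 1.0
lid plane(tiltx,tilty,z) [('scene', 1354, array([-0.002 ,  0.0008,  0.0482])), ('side', 1814, array([ 0.0014, -0.0009,  0.0468]))]
```

View pics/v10.png

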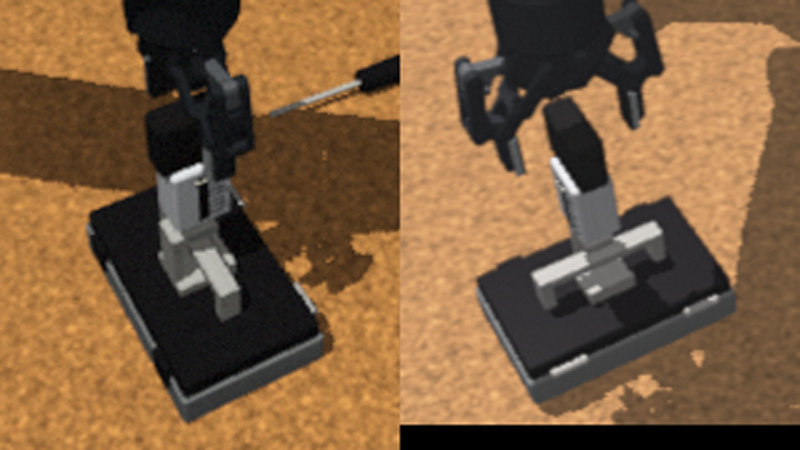

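The scale stands by itself and the fingers are clear on both sides. I retreat straight up.

```bash
python3 -m creep '[[[0,0,-0.2],[0,0,0],-1],[[0,0,-0.4],[0,0,0],-1],[[0,0,-0.6],[0,0,0],-1],[[0,0,-0.6],[0,0,0],-1],[[0,0,-0.6],[0,0,0],-1],[[0,0,-0.5],[0,0,0],-1],[[0,0,-0.2],[0,0,0],-1],[[0,0,0],[0,0,0],-1],[[0,0,0],[0,0,0],-1],[[0,0,0],[0,0,0],-1],[[0,0,0],[0,0,0],-1]]'|sed -n '1,2p;4p'; python3 c.py; python3 v.py v11; python3 m.py | grep -E 'mug|sd|carton|case'
python3 - <<'E'
from h import *
s={'position':[.5125,-.1515,.187]}
th=np.radians(2.7); X=np.array([np.cos(th),np.sin(th)]);Y=np.array([-X[1],X[0]])
for n in ('side','scene','wrist'):
    c=capture(n);P=pts(c);q=P[c['range_z']>0]; d=q[:,:2]-[.5125,-.1515]
    l=np.stack([d@X,d@Y,q[:,2]-.047],1); l=l[(abs(l[:,0])<.045)&(abs(l[:,1])<.035)]
    for a,b in ((.075,.12),(.133,.168),(.172,.186)):
        m=l[(l[:,2]>a)&(l[:,2]<b)]*1000
        if len(m)>9: print(n,a,b,'min',np.percentile(m,2,axis=0).round(1),'max',np.percentile(m,98,axis=0).round(1),'medz',np.median(m[:,2]).round(1))
E
```

```text
time_s: 37.88
position: [0.5123, -0.1514, 0.2791]
contact_force: [0.5, 0.3, 0.1]
lid plane(tiltx,tilty,z) [('scene', 1333, array([-0.0028, -0.0014,  0.0481])), ('side', 1830, array([0.0015, 0.0012, 0.0468]))]
scene case (0.06, 0.085) 532 c 515 -153 wh 110 49 ang 76.2 z med/max 0.0778 0.0843
scene case (0.03, 0.058) 3607 c 513 -153 wh 132 188 ang 2.3 z med/max 0.0477 0.058
scene mug (0.02, 0.1) 1849 c 761 207 wh 102 77 ang 3.7 z med/max 0.0619 0.095
scene sd (0.006, 0.05) 741 c 748 21 wh 69 189 ang 85.8 z med/max 0.0229 0.0297
scene carton (0.02, 0.07) 2460 c 770 -271 wh 92 71 ang 11.1 z med/max 0.0604 0.0665
side case (0.06, 0.085) 376 c 510 -151 wh 48 111 ang 3.8 z med/max 0.0767 0.085
side case (0.03, 0.058) 3925 c 513 -152 wh 128 190 ang 2.4 z med/max 0.0465 0.0579
side mug (0.02, 0.1) 976 c 749 216 wh 98 76 ang 65.3 z med/max 0.0642 0.0932
side sd (0.006, 0.05) 480 c 744 -1 wh 24 191 ang 89.8 z med/max 0.0189 0.0284
side carton (0.02, 0.07) 1969 c 768 -269 wh 93 72 ang 10.8 z med/max 0.0591 0.0649
side 0.075 0.12 min [-24.1 -17.1  76.2] max [ 20.   12.1 118.7] medz 97.3
side 0.133 0.168 min [-30.9 -13.1 134.8] max [ 25.3   5.4 167.3] medz 151.9
side 0.172 0.186 min [-30.1 -11.8 172.6] max [ 26.2  12.5 179.4] medz 177.2
scene 0.075 0.12 min [-16.8 -19.4  76.4] max [ 24.4  13.8 119.3] medz 97.4
scene 0.133 0.168 min [-23.1 -14.9 135.3] max [ 31.1   9.  167.8] medz 151.9
scene 0.172 0.186 min [-26.8 -14.4 172.7] max [ 29.4   9.7 180.8] medz 178.4
wrist 0.075 0.12 min [-22.6 -15.9  75.3] max [-18.6  16.9 119. ] medz 92.5
wrist 0.133 0.168 min [-29.6 -11.5 136.1] max [-25.7  12.5 167.4] medz 152.9
wrist 0.172 0.186 min [-28.7 -12.  173.9] max [ 27.2  12.6 179.9] medz 178.3
```

View pics/v11.png

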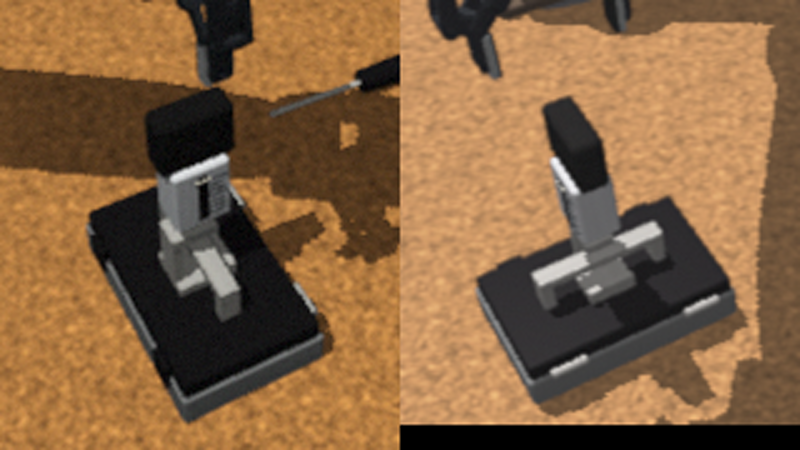

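The scale stands upright on the lid with its hook under the strap and the gripper well clear. Its top is 178 mm above the lid, so the spring is not stretched. The case is back at (513,-152) mm.

```bash
python3 -c "
from workcell import *
print(hand_in())"
```

```text
the job is handed in; nothing more can be done
None
```

I weighed the case with the scale and handed the job in at about 38 s of the 69 s allowed; hand-in gave no verdict.

**What I did**
- I took the scale by its grip and rested its foot on the lid beside the strap, finding the lid at about 47 mm.
- I slid the foot under the middle of the strap and lifted until the case hung about 11 mm clear for over 2 s. It was tilted about 0.005 rad.
- The load read about 5.5–6 N, so the case weighs roughly 0.55–0.6 kg.
- I then lowered it, let go and backed straight up.

**Last checks**
- **Case:** it lies flat within about 1 mm of where it began.
- **Scale:** it stands upright with its hook within about 2 mm of the strap's centre. Its top is 178 mm above the lid, so the spring is not stretched.
- **Bystanders:** the mug and carton have not moved. For the screwdriver, the side view shows no move, but the scene view's bounding box had shifted. I took that to be stray edge points and did not check further.

**What went less well**
- **Contact force:** it was uneven. It briefly reached about 8–9 N when I first touched the lid and again at the end of the slide, close to your "well under 10 N". It also faded to almost nothing once partway along the slide.
- **Force readings:** the sensor noise is about 0.5 N, so I can't pin these figures down more closely.

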